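Tin onto the spice turntable

TASK

The round wooden turntable on the kitchen bench spins freely and already carries two jars. Pick up the rectangular metal tin from the bench and stand it upright inside the rectangular outline on the turntable, its long side along the long side of the outline. Set it down rather than dropping it, and do not let the turntable turn.

Things in the scene. Friction and masses are not known exactly. Their poses are not given: they have to be found in the camera images.
- tin_mid (a point): Centre (half-way up) of the loose, upright rectangular metal tin, 64 x 40 mm, 70 mm tall, 0.11 to 0.22 kg. x along its 64 mm side, y along its 40 mm side, z up; its underside is 35 mm below. The lid (top 14 mm) is fixed and 1 mm narrower all round. Bystanders, 120 mm or more away (centres): a round metal tin 52 mm across and 70 mm tall, an orange measuring cup 66 mm across.
- mark (a point): Centre of the flat dark rectangular outline (80 x 56 mm) on top of the turntable, 28 mm above the bench. x points outward from the turntable's axis (90 mm away), along the outline's long side; z up. Three round outlines lie 90, 180 and 270 degrees round; jars 46 mm across, 88 mm tall, stand at 90 and 180 (counter-clockwise from above).
- turntable (a joint): Flat wooden disc 300 mm across, 16 mm thick, no rim. Value: how far it has turned since the start, rad, counter-clockwise from above; 0 at the start. It turns freely: a sideways push of about 0.1 N at the outline moves it.
Not all that is in view belongs to the job. Leave any blue or pink look-alike of the part that bears tin_mid alone.

How it is judged:
By the outcome, as a careful person would: the job done as asked, in the order asked, and still so for the second after the job is handed in, with the robot touching nothing.
It also fails if it takes over 35 s, if anything falls off the work surface, if the arm or the gripper's body presses on something with over 40 N, if the wrist force passes 120 N, or if a joint passes its speed limit or range.

ROBOT

A 6-joint arm with a two-finger parallel gripper is mounted at the origin on the work surface. World frame = base frame: x ahead of the robot, y to its left, z up, the work surface at z = 0. Lengths are in m, angles in rad, forces in N, time in s.
With the tool pointing down it reaches from about 0.375 to 0.975 m from the base axis. Payload 3.8 kg.
Tool frame: the origin (TCP) lies at the very end of the fingers, on their centre line; the grasp point (between the pads) lies 19 mm behind it; y points along the fingers, x is the direction in which the jaws open and shut, and the axes are right-handed (so a half turn about y gives the same grasp; the last joint's range is limited). The gripper opens to 85 mm and grips with 20 to 120 N. Pads are 22 mm wide; open, the fingers measure 114 mm over their backs; the gripper's body (76 mm by 85 mm) begins 54 mm behind the grasp point. The pads swing forward as they close: fully open they stand 13 mm farther back than shut.
Start: joints at [-1.263, 0.264, 1.604, -0, 1.274, -0.037], TCP at [0.228, -0.635, 0.205] pointing down, gripper open.
Joint ranges: [-2.63, 2.63], [-0.94, 2.18], [0.31, 2.57], [-1.31, 4.45], [0, 2.66], [-2.55, 2.55]. Speed limits (rad/s): [2.57, 2.57, 3.14, 3.14, 3.14, 3.14].

INTERFACE

Orientations are given as a rotation vector (axis times angle).
In Python, from workcell import bot, cams gives the robot as it stands.
- The arm moves only by the tool play_rows, never from a script. Its argument "motion" is a list of rows, each a list of 2 entries, a list of its own where there are three numbers: the shift along the world's x, y, z normalised to -1 to 1, where 1 is 400 mm, then the turn, a rotation vector about the world's x, y, z normalised to -1 to 1, where 1 is pi/4 rad. In form: [[[tx, ty, tz], [ax, ay, az]], ...]. A call has 1 to 10 rows; each row is the pose to reach, as a shift and turn from the pose commanded when the call began; what a row does not reach only later rows make up. A row lasts 1/8 s, in which the tool goes at most 62.5 mm and 10.7 degrees, less where a joint would pass 70% of its speed; a pose out of reach is approached as far as the arm can. A call with a number of a shift or a turn outside -1 to 1 is refused whole. A call with a gripper value outside its range is refused whole. "gripper" is the closure, from 0 (fully open) to 1 (shut), set as the call begins (left out, the last holds). The fingers move at their own pace and stop on an object; "squeeze" is the grip in N (left out, the last holds). Time passes only in rows, so rows that repeat a pose let the fingers close. It gives the time, the measured TCP pose, the force and the opening at its end, in the units of the state.
- bot.read_state(): the state, without advancing time (a new reading comes with each control period).
- cams.read_camera(name): name is "scene" or "side" or "wrist"; returns (picture, depth): 480x640x3 uint8, red, green, blue; 480x640 float32, m along the optical axis (not along the pixel's ray), 0 where there is no reading.
- cams.calibration(name): a dict with "mtx" (3x3 intrinsics, pixels), "R" (3x3) and "t" (3): a world point X has camera coordinates R X + t; the wrist camera has in their place "tool_from_camera" (4x4, takes a point from camera to tool coordinates, whose origin is the TCP and whose axes are the tool frame's). Camera axes: x right, y down, z forward; pixel columns grow to the right and rows downward; lengths in m; the calibration is good to about 2 mm. The wrist camera is an equidistant fisheye: a pixel r from the principal point sees the ray r / f radians off the axis. A picture is of the moment at which its call begins: read the wrist's pose just before it. calibration takes no time and is no camera call.
- bot.finish_job(): hands the job in, once; it reports no verdict.
Trained networks look in the newest picture that a camera, given by its name, has taken for a name from the list of things; names that differ only in an ending like _2 or _b are one class to them, and where a whole thing is asked for, a point or a joint stands for the part that bears it (a point fixed in the world has none). Each returns a list of dicts, best first, with "conf" (0 to 1); they miss things now and then, are a little off and sometimes report something else, mostly with a low value. They report only what shows in the picture. A call takes as long as a camera call. They do not tell look-alikes from the thing itself.
- cams.recognise(camera, label): "xyz" ([x, y, z] in m, in the coordinates of the camera as it stood for that picture, good to about 4 mm: the middle of the surface that is visible of it).
- cams.regions_of(camera, label): "mask" (480x640 bool, what is visible of it).
- cams.mark_of(camera, label): "xyz" ([x, y, z] in m, in the coordinates of the camera as it stood for that picture, good to about 4 mm: a listed point, or the origin of a listed thing).
The state is a dict: "time": time; "q": joint angles; "joint_vel": joint speeds; "joint_torque": joint torques, N m; "tool_pos": TCP position; "tcp_rot": TCP orientation; "wrist_force": force on the tool from outside, world axes, zero at the start; "torque": the same for the moment, N m; "width": opening from 0.0 (shut) to 1.0 (fully open).
Only numpy, scipy, OpenCV 4.12 (cv2) and the standard library are available. Lean on these libraries where they do the work, as an engineer would, in place of code of your own. Each camera call takes 0.05 s, during which the arm holds its last target.

## Working session

There is one attempt and no reset: what is moved stays moved. The work goes in short steps, Python scripts to look and compute and a tool call to move; the robot and the scene stay as the last step left them, time stands still between calls to the robot, and variables do not carry over. Pictures are saved under pics/ and viewed, and the job is handed in when it is done.

Besides the shell and the picture viewer there is one more tool, called in YAML: its name, and indented under it one key for each argument. play_rows: Moves the arm, as the interface text tells. Its arguments: {"type":"object","properties":{"motion":{"type":"array","items":{"type":"array"}},"gripper":{"type":"number"},"squeeze":{"type":"number"}},"required":["motion"]}

```bash
mkdir -p pics; ls; cat > h.py <<'E'
import numpy as np, cv2
from workcell import bot, cams
def snap(n,f):
    im,d=cams.read_camera(n); cv2.imwrite('pics/'+f+'.png',im[:,:,::-1]); np.savez('pics/'+f+'.npz',im=im,d=d); return im,d
def w(n,p):
    c=cams.calibration(n); return np.array(c['R']).T@(np.array(p)-np.array(c['t']))
def pw(n,d):
    c=cams.calibration(n);K=np.array(c['mtx']);v,u=np.mgrid[:480,:640]
    P=np.stack([(u-K[0,2])/K[0,0]*d,(v-K[1,2])/K[1,1]*d,d],-1)
    return (P-np.array(c['t']))@np.array(c['R'])
E
python3 - <<'E'
from h import *
print(bot.read_state())
for n in ['scene','side']:
    snap(n,n+'0')
    for l in ['tin_mid','mark','turntable']:
        for r in cams.mark_of(n,l): print(n,l,r['conf'],w(n,r['xyz']).round(4))
    print(w(n,[0,0,0]))
E
```

```text
pics
{'time': 0.0, 'q': array([-1.26288178e+00,  2.64764597e-01,  1.60539439e+00, -1.45178468e-05,
        1.27370202e+00, -3.68931689e-02]), 'joint_vel': array([-1.13400182e-03, -1.60184063e-05,  2.05712321e-04,  5.73661456e-04,
       -1.24084539e-03,  1.13090133e-03]), 'joint_torque': array([ 2.21355345e-03, -5.15109909e+01, -3.67311502e+01,  9.26087819e-05,
        1.29774614e-02,  7.59644678e-06]), 'tool_pos': array([ 0.22791475, -0.63450479,  0.20324338]), 'tcp_rot': array([-1.35142638,  0.95286097, -0.9498607 ]), 'wrist_force': array([-0.59726736, -0.39566748, -0.21141515]), 'torque': array([ 0.01215645, -0.00384133,  0.03224669]), 'width': 0.9999499664884312}
scene tin_mid 0.97 [0.3601 0.1216 0.0344]
scene tin_mid 0.95 [0.4716 0.1551 0.0381]
scene tin_mid 0.9 [0.5607 0.0853 0.0376]
scene mark 0.6 [ 0.4728 -0.1538  0.0287]Traceback (most recent call last):
  File "<stdin>", line 6, in <module>
ValueError: it knows: mark, tin_mid
```

```bash
python3 - <<'E'
from h import *
for n in ['side']:
    snap(n,n+'0')
    for l in ['tin_mid','mark']:
        for r in cams.mark_of(n,l): print(n,l,r['conf'],w(n,r['xyz']).round(4))
for n in ['scene','side']: print(w(n,[0,0,0]))
E
```

```text
side tin_mid 0.97 [0.359  0.1277 0.0344]
side tin_mid 0.83 [0.5578 0.0895 0.0354]
side tin_mid 0.74 [0.4653 0.1547 0.0351]
side mark 0.61 [ 0.4708 -0.1495  0.0276]
[ 0.90683871 -0.00212269  0.59507757]
[0.169332   0.61024981 0.39708281]
```

View pics/scene0.png

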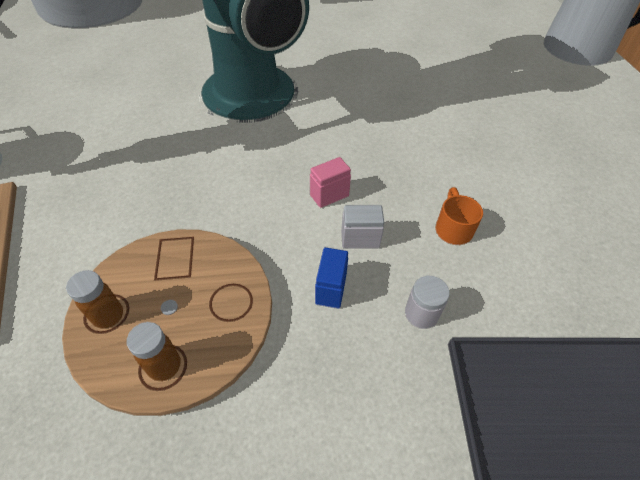

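View pics/side0.png

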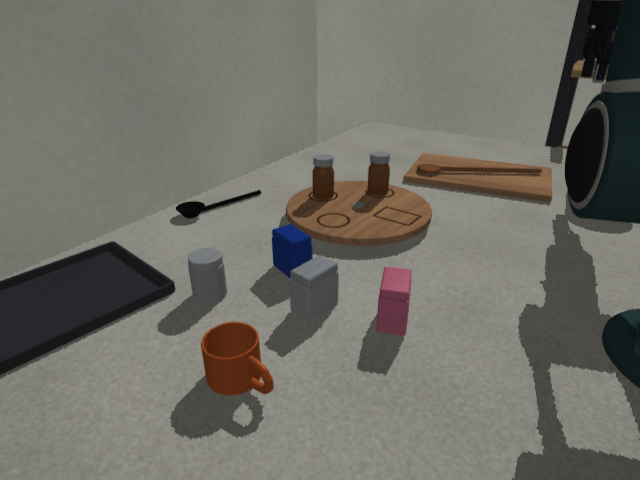

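Candidates in the scene picture are pink (330,182), grey rectangular (362,227), blue (332,278) and the round tin (427,302). I choose the grey rectangular one at (362,227). Next I check it in a crop and measure it.

```bash
python3 - <<'E'
from h import *
for n in ['scene','side']:
    z=np.load(f'pics/{n}0.npz');im,d=z['im'],z['d'];P=pw(n,d)
    x,y,h=P[...,0],P[...,1],P[...,2]
    m=(abs(x-.468)<.05)&(abs(y-.155)<.05)&(h>.064)&(h<.077)&(d>0)
    sat=im.max(2).astype(int)-im.min(2); m&=sat<40
    if m.sum()>10:
        pts=P[m][:,:2].astype(np.float32);print(n,'tin',m.sum(),h[m].mean(),cv2.minAreaRect(pts*1000))
    # bench / turntable height
    t=(abs(x-.47)<.06)&(abs(y+.15)<.06)&(abs(h-.028)<.008)
    g=im.astype(int).sum(2)
    dk=t&(g<np.median(g[t])*.68)
    k=np.zeros_like(dk,np.uint8);k[dk]=1
    nc,lab,st,_=cv2.connectedComponentsWithStats(k,connectivity=8)
    for i in range(1,nc):
        if st[i,4]>25:
            q=P[lab==i]; print(n,'mark',st[i],q[:,2].mean(),cv2.minAreaRect((q[:,:2]*1000).astype(np.float32)))
    # disc
    dm=(abs(h-.028)<.006)&(sat>25)&(d>0)&(x>.3)&(x<.85)&(y<0.03)&(y>-.45)
    q=P[dm];print(n,'disc',cv2.minEnclosingCircle((q[:,:2]*1000).astype(np.float32)), np.median(q[:,2]))
    b=(abs(x-.47)<.02)&(abs(y-.21)<.02);print('bench',np.median(h[b]))
im=cv2.imread('pics/scene0.png')
cv2.imwrite('pics/crop0.png',np.hstack([cv2.resize(im[140:320,290:470],(390,390),interpolation=2),cv2.resize(im[220:320,120:220],(390,390),interpolation=2)]))
E
```

```text
scene tin 775 0.07005470282818332 ((471.02178955078125, 153.02261352539062), (62.00644302368164, 40.279090881347656), 80.2804183959961)
scene mark [154 237  40  43 307] 0.029414481920200866 ((476.4051818847656, -153.41043090820312), (56.1285400390625, 81.62164306640625), 86.03007507324219)
scene disc ((566.5462036132812, -158.70875549316406), 150.40341186523438) 0.029041371160514393
bench 0.0005580645301794667
side tin 696 0.06806299155061572 ((468.2347717285156, 157.51779174804688), (62.554420471191406, 38.62049865722656), 80.2101821899414)
side mark [407 214  15  12  34] 0.02677895071503738 ((438.32183837890625, -151.67562866210938), (16.522430419921875, 59.95549392700195), 10.158307075500488)
side mark [405 220  25  17  73] 0.023110075095218178 ((420.4486999511719, -129.3672332763672), (80.95928192138672, 7.055721759796143), 78.31981658935547)
side disc ((543.71240234375, -227.068359375), 225.8892822265625) 0.026375833743410813
bench -0.001138832561975859
```

View pics/crop0.png

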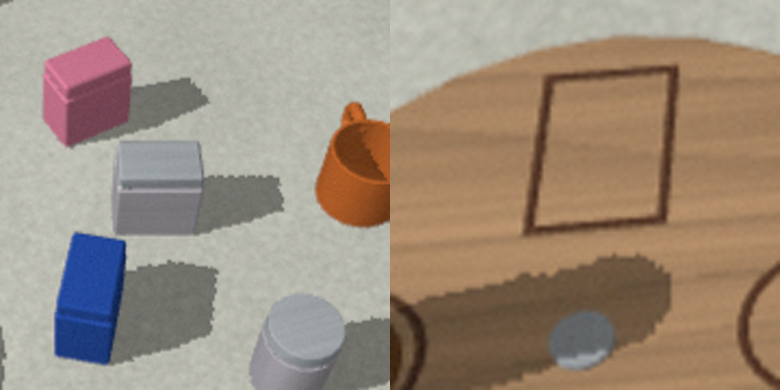

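The crop confirms a grey, unpainted, lidded rectangular tin. Its top face is at z≈70 mm and measures about 62×40, with its long side at about 80°. The outline measures 56×82, lies 90 mm from the disc centre, and its long axis is at about 176°. I'll grip across the 64 mm side: the jaws then lie radially at the mark, so any release push can't turn the table. Before picking, I'll look at the mark with the wrist camera.

```bash
python3 - <<'E'
from h import *
from scipy.spatial.transform import Rotation as R
s=bot.read_state(); r=R.from_rotvec(s['tcp_rot']);M=r.as_matrix();print(M.round(3))
yaw=np.degrees(np.arctan2(M[1,0],M[0,0]));print('tool x yaw',yaw, 'q1,q6 deg',np.degrees(s['q'][[0,5]]))
print(cams.calibration('wrist'))
E
```

```text
[[ 0.338 -0.     0.941]
 [-0.941  0.001  0.338]
 [-0.001 -1.     0.   ]]
tool x yaw -70.24770773688594 q1,q6 deg [-72.36037643  -2.11281588]
{'mtx': array([[371.64829954,   0.        , 314.48861954],
       [  0.        , 371.64829954, 241.14790427],
       [  0.        ,   0.        ,   1.        ]]), 'tool_from_camera': array([[ 9.99999863e-01, -2.28978019e-04, -4.70921485e-04,
        -5.64173558e-04],
       [ 3.73449944e-04, -3.18546005e-01,  9.47907328e-01,
        -1.68893692e-01],
       [-3.67060100e-04, -9.47907374e-01, -3.18545876e-01,
         8.19771024e-02],
       [ 0.00000000e+00,  0.00000000e+00,  0.00000000e+00,
         1.00000000e+00]])}
```

play_rows:
  motion:
    - [[0.4,0.85,0.15],[0,0,1]]
    - [[0.4,0.85,0.15],[0,0,1]]
    - [[0.4,0.85,0.15],[0,0,1]]
    - [[0.4,0.85,0.15],[0,0,1]]
    - [[0.4,0.85,0.15],[0,0,1]]
    - [[0.4,0.85,0.15],[0,0,1]]
    - [[0.4,0.85,0.15],[0,0,1]]
    - [[0.4,0.85,0.15],[0,0,1]]
  gripper: 0

```text
time: 1.3
tool_pos: [0.3883, -0.2952, 0.2648]
tcp_rot: [-1.544, 0.344, -0.345]
wrist_force: [0.2, -0.3, -0.5]
width: 0.998
```

play_rows:
  motion:
    - [[0.215,0.357,0],[0,0,0.481]]
    - [[0.215,0.357,0],[0,0,0.481]]
    - [[0.215,0.357,0],[0,0,0.481]]
    - [[0.215,0.357,0],[0,0,0.481]]
    - [[0.215,0.357,0],[0,0,0.481]]

```text
time: 1.92
tool_pos: [0.4736, -0.154, 0.264]
tcp_rot: [-1.571, 0.052, -0.049]
wrist_force: [-0.8, 0.0, -0.9]
width: 1.003
```

```bash
cat >> h.py <<'E'
from scipy.spatial.transform import Rotation as Rr
def wpts(s,uv,zplane):
    "intersect fisheye pixel rays with plane z"
    c=cams.calibration('wrist');K=c['mtx'];T=c['tool_from_camera']
    uv=np.atleast_2d(uv).astype(float);a=(uv-K[:2,2])/K[0,0];th=np.linalg.norm(a,axis=1)+1e-12
    r=np.c_[a*(np.sin(th)/th)[:,None],np.cos(th)]
    M=Rr.from_rotvec(s['tcp_rot']).as_matrix()
    o=M@T[:3,3]+s['tool_pos']; d=r@T[:3,:3].T@M.T
    return o+d*((zplane-o[2])/d[:,2])[:,None]
def wtow(s,p):
    T=cams.calibration('wrist')['tool_from_camera'];M=Rr.from_rotvec(s['tcp_rot']).as_matrix()
    return M@(T[:3,:3]@np.array(p)+T[:3,3])+s['tool_pos']
E
python3 - <<'E'
from h import *
import pickle
s=bot.read_state(); snap('wrist','w1'); pickle.dump(s,open('pics/w1.pkl','wb'))
print(s['time'],s['tool_pos'],s['tcp_rot'],s['q'])
for r in cams.mark_of('wrist','mark'): print(r['conf'],wtow(s,r['xyz']))
E
```

```text
1.925 [ 0.47360944 -0.15400431  0.26400075] [-1.57077226  0.05153354 -0.04930342] [-3.63656616e-01 -1.07542009e-01  1.89383893e+00 -1.01884948e-03
  1.35645430e+00 -2.99247474e-01]
0.93 [ 0.47834733 -0.14740489  0.0239072 ]
```

View pics/w1.png

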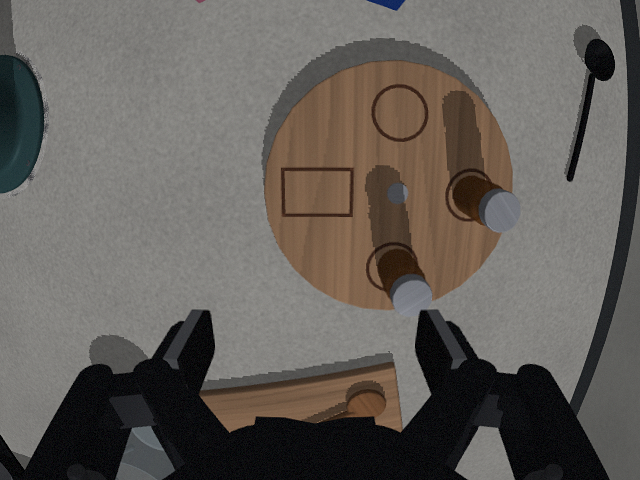

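The wrist view shows the outline with corners at about (282,169), (352,168), (352,215) and (283,216), nearly square to the tool. The hub is at (398,193).

```bash
cat >> h.py <<'E'
def markfit(s,im,box,thr=.72):
    u0,v0,u1,v1=box; g=im.astype(float).sum(2)[v0:v1,u0:u1]; k=(g<np.median(g)*thr).astype(np.uint8)
    n,lab,st,_=cv2.connectedComponentsWithStats(k,connectivity=8); i=1+st[1:,4].argmax()
    v,u=np.nonzero(lab==i); P=wpts(s,np.c_[u+u0,v+v0],.028)
    return len(u),cv2.minAreaRect((P[:,:2]*1000).astype(np.float32))
E
python3 - <<'E'
from h import *
import pickle
s=pickle.load(open('pics/w1.pkl','rb'));im=np.load('pics/w1.npz')['im']
print(markfit(s,im,(270,158,364,228)))
print('hub',wpts(s,[398,193],.03))
# disc rim by circle fit of wood edge
hsv=cv2.cvtColor(im,cv2.COLOR_RGB2HSV);k=((hsv[...,1]>60)&(hsv[...,0]<25)).astype(np.uint8);k[310:]=0
c=max(cv2.findContours(k,0,1)[0],key=cv2.contourArea)[:,0]
P=wpts(s,c,.028)[:,:2];A=np.c_[2*P,np.ones(len(P))]
for _ in range(8):
    x=np.linalg.lstsq(A,(P**2).sum(1),rcond=None)[0];r=np.sqrt(x[2]+x[0]**2+x[1]**2);e=abs(np.hypot(*(P-x[:2]).T)-r);ok=e<max(.002,np.percentile(e,80));P=P[ok];A=A[ok]
print(x[:2],r,len(P))
E
```

```text
(768, ((475.9157409667969, -149.99884033203125), (55.54854965209961, 79.88652038574219), 86.2069320678711))
hub [[ 0.5663669  -0.15584351  0.03      ]]
[ 0.56469061 -0.15512149] 0.14731789121509786 498
```

play_rows:
  motion:
    - [[0,0.5,0],[0,0,1]]
    - [[0,0.5,0],[0,0,1]]
    - [[0,0.5,0],[0,0,1]]
    - [[0,0.5,0],[0,0,1]]
    - [[0,0.5,0],[0,0,1]]

```text
time: 2.65
tool_pos: [0.4741, 0.0473, 0.2646]
tcp_rot: [-1.496, -0.566, 0.566]
wrist_force: [-0.0, -0.1, -0.0]
width: 1.0
```

play_rows:
  motion:
    - [[-0.0125,0.27,-0.1],[0,0,0.864]]
    - [[-0.0125,0.27,-0.1],[0,0,0.864]]
    - [[-0.0125,0.27,-0.1],[0,0,0.864]]
    - [[-0.0125,0.27,-0.1],[0,0,0.864]]
    - [[-0.0125,0.27,-0.1],[0,0,0.864]]
    - [[-0.0125,0.27,-0.1],[0,0,0.864]]

```text
time: 3.4
tool_pos: [0.4696, 0.1543, 0.2247]
tcp_rot: [-1.287, -1.08, 1.08]
wrist_force: [-0.1, -1.1, -0.1]
width: 1.0
```

```bash
python3 - <<'E'
from h import *
import pickle
s=bot.read_state(); snap('wrist','w2'); pickle.dump(s,open('pics/w2.pkl','wb'))
M=Rr.from_rotvec(s['tcp_rot']).as_matrix()
print(s['time'],s['tool_pos'],M.round(4),np.degrees(np.arctan2(M[1,0],M[0,0])))
for r in cams.mark_of('wrist','tin_mid'): print(r['conf'],wtow(s,r['xyz']))
E
```

```text
3.4 [0.46958589 0.15427387 0.22465498] [[ 1.738e-01  2.000e-04 -9.848e-01]
 [ 9.848e-01 -2.000e-04  1.738e-01]
 [-2.000e-04 -1.000e+00 -3.000e-04]] 79.98865420608757
0.73 [0.36174158 0.12694265 0.03570176]
0.6 [0.56111063 0.08994485 0.03270258]
```

View pics/w2.png

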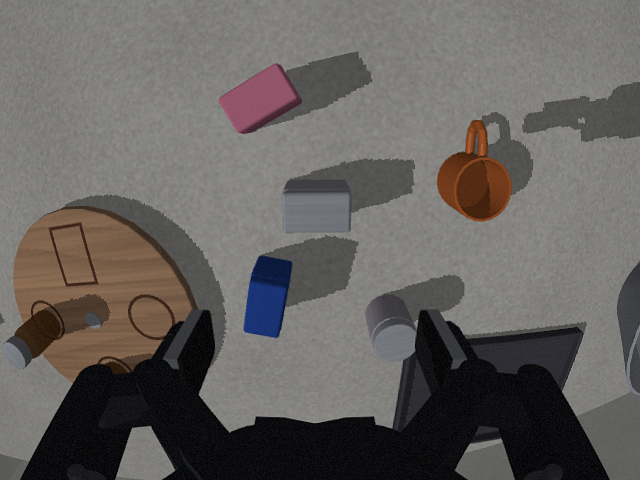

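The tin's lid top lies at about (284–350, 190–232), square to the tool. Pink at (260,98) and blue at (268,297) are well clear of the finger lines.

```bash
python3 - <<'E'
from h import *
import pickle
s=pickle.load(open('pics/w2.pkl','rb'));z=np.load('pics/w2.npz');im,d=z['im'],z['d']
cv2.imwrite('pics/c2.png',cv2.resize(im[165:245,270:370][:,:,::-1],(800,640)[:2] if 0 else (750,600),interpolation=2))
# depth-based: world points
c=cams.calibration('wrist');K=c['mtx'];T=c['tool_from_camera']
v,u=np.mgrid[160:250,260:380];uv=np.c_[u.ravel(),v.ravel()]
a=(uv-K[:2,2])/K[0,0];th=np.linalg.norm(a,axis=1)+1e-12
r=np.c_[a*(np.tan(th)/th)[:,None],np.ones(len(a))]*d[v.ravel(),u.ravel()][:,None]
M=Rr.from_rotvec(s['tcp_rot']).as_matrix()
P=(r@T[:3,:3].T+T[:3,3])@M.T+s['tool_pos']
k=(abs(P[:,2]-.07)<.006)
print(k.sum(),P[k,2].mean(),np.median(P[:,2]),cv2.minAreaRect((P[k,:2]*1000).astype(np.float32)))
print(uv[k].min(0),uv[k].max(0))
E
```

```text
2775 0.0692464931435048 2.730020701016689e-06 ((469.46453857421875, 156.73916625976562), (62.10541534423828, 37.80004119873047), 80.07585906982422)
[282 191] [351 232]
```

View pics/c2.png

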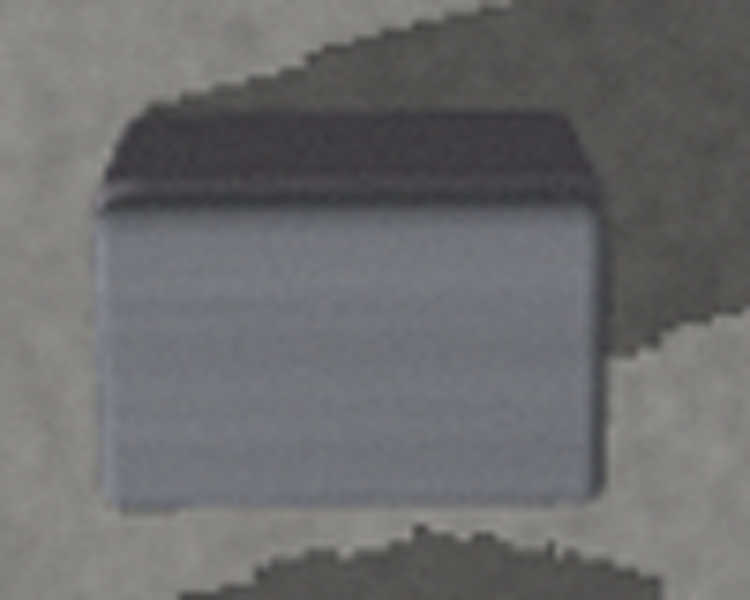

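play_rows:
  motion:
    - [[0,0.005,-0.1],[0,0,0]]
    - [[0,0.005,-0.2],[0,0,0]]
    - [[0,0.005,-0.3],[0,0,0]]
    - [[0,0.005,-0.38],[0,0,0]]
    - [[0,0.005,-0.44],[0,0,0]]
    - [[0,0.005,-0.48],[0,0,0]]
    - [[0,0.005,-0.5],[0,0,0]]
    - [[0,0.005,-0.5],[0,0,0]]

```text
time: 4.5
tool_pos: [0.4692, 0.1575, 0.0246]
tcp_rot: [-1.285, -1.083, 1.083]
wrist_force: [-0.1, -0.1, 0.3]
width: 1.002
```

```bash
python3 - <<'E'
from h import *
s=bot.read_state(); snap('wrist','w3');print(s['tool_pos'],s['wrist_force'])
E
```

```text
[0.46923905 0.15745807 0.02455419] [-0.12976012 -0.12213355  0.26048189]
```

View pics/w3.png

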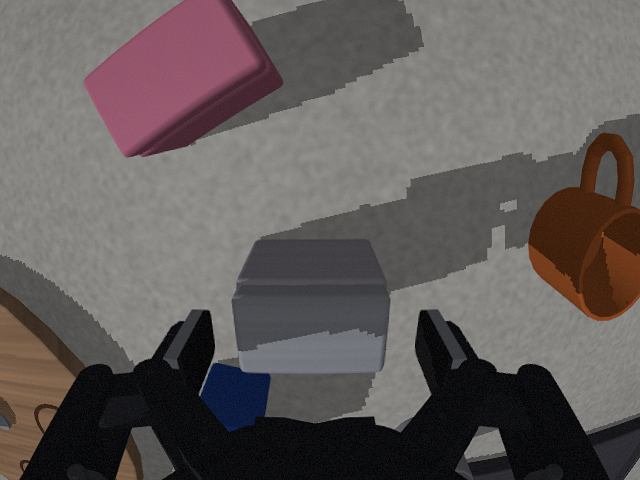

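The tin sits centred between the fingers (233–390 against 212–417). Closing.

play_rows:
  motion:
    - [[0,0,0],[0,0,0]]
    - [[0,0,0],[0,0,0]]
    - [[0,0,0],[0,0,0]]
    - [[0,0,0],[0,0,0]]
    - [[0,0,0],[0,0,0]]
    - [[0,0,0],[0,0,0]]
  gripper: 1
  squeeze: 40

```text
time: 5.3
tool_pos: [0.4705, 0.1578, 0.0259]
tcp_rot: [-1.286, -1.085, 1.082]
wrist_force: [0.0, 0.4, 7.0]
width: 0.714
```

play_rows:
  motion:
    - [[0,0,0.02],[0,0,0]]
    - [[0,0,0.06],[0,0,0]]
    - [[0,0,0.14],[0,0,0]]
    - [[0,0,0.25],[0,0,0]]
    - [[0,0,0.35],[0,0,0]]
    - [[0,0,0.4],[0,0,0]]
    - [[0,0,0.4],[0,0,0]]

```text
time: 6.18
tool_pos: [0.4707, 0.158, 0.1874]
tcp_rot: [-1.287, -1.088, 1.08]
wrist_force: [0.2, 0.4, -2.1]
width: 0.712
```

```bash
python3 - <<'E'
from h import *
s=bot.read_state(); snap('wrist','w4');snap('side','s4');print(s['time'],s['tool_pos'],s['wrist_force'],s['width'])
a=cv2.imread('pics/w4.png');b=cv2.imread('pics/s4.png');cv2.imwrite('pics/m4.png',cv2.resize(np.hstack([a,b]),(800,300)))
E
```

```text
6.175 [0.47068431 0.15802054 0.18744609] [ 0.24269614  0.4134825  -2.10685182] 0.7116776767549615
```

View pics/m4.png

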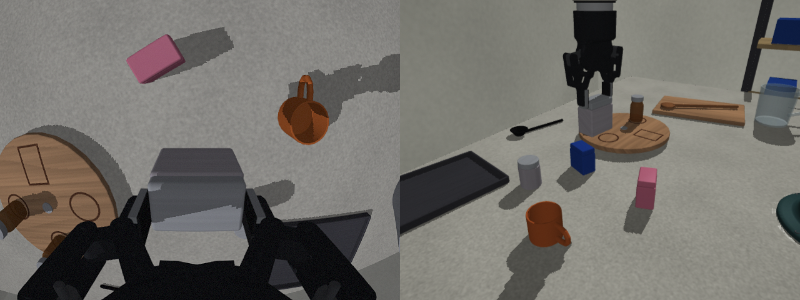

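The grasp held, with the tin level. Carrying it over the mark.

play_rows:
  motion:
    - [[0,-0.04,0],[0,0,-0.1]]
    - [[0,-0.12,0],[0,0,-0.3]]
    - [[0,-0.2,0],[0,0,-0.5]]
    - [[0,-0.3,0],[0,0,-0.7]]
    - [[0,-0.38,0],[0,0,-0.88]]
    - [[0,-0.43,0],[0,0,-0.97]]
    - [[0,-0.45,0],[0,0,-1]]

```text
time: 7.15
tool_pos: [0.4678, -0.0233, 0.1828]
tcp_rot: [-1.515, -0.478, 0.483]
wrist_force: [-0.1, -0.2, -1.3]
width: 0.714
```

play_rows:
  motion:
    - [[0.002,-0.04,0],[0,0,-0.1]]
    - [[0.006,-0.11,0],[0,0,-0.3]]
    - [[0.01,-0.18,0],[0,0,-0.5]]
    - [[0.014,-0.25,0],[0,0,-0.7]]
    - [[0.016,-0.3,0],[0,0,-0.82]]
    - [[0.0175,-0.3225,0],[0,0,-0.869]]
    - [[0.0175,-0.3225,0],[0,0,-0.869]]
    - [[0.0175,-0.3225,0],[0,0,-0.869]]

```text
time: 8.15
tool_pos: [0.476, -0.1506, 0.1843]
tcp_rot: [-1.57, 0.052, -0.051]
wrist_force: [-0.2, 1.2, -2.1]
width: 0.717
```

```bash
python3 - <<'E'
from h import *
import pickle
s=bot.read_state(); snap('wrist','w5');pickle.dump(s,open('pics/w5.pkl','wb'))
M=Rr.from_rotvec(s['tcp_rot']).as_matrix()
print(s['time'],s['tool_pos'],s['wrist_force'],s['width'],np.degrees(np.arctan2(M[1,0],M[0,0])));print(M.round(4))
E
```

```text
8.15 [ 0.47599337 -0.15061246  0.1842658 ] [-0.175819    1.21678563 -2.14256021] 0.7167518158539953 -3.730415455567759
[[ 9.979e-01 -5.000e-04  6.510e-02]
 [-6.510e-02  7.000e-04  9.979e-01]
 [-6.000e-04 -1.000e+00  6.000e-04]]
```

View pics/w5.png

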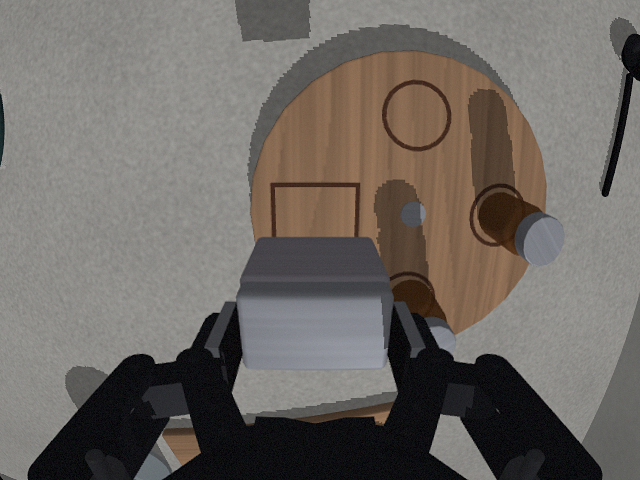

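The tin spans the same columns as the outline (lid 240–389, outline 272–359, both centred near 315). Lowering to about 20 mm above, then looking again.

play_rows:
  motion:
    - [[0,0,-0.03],[0,0,0]]
    - [[0,0,-0.09],[0,0,0]]
    - [[0,0,-0.16],[0,0,0]]
    - [[0,0,-0.22],[0,0,0]]
    - [[0,0,-0.26],[0,0,0]]
    - [[0,0,-0.275],[0,0,0]]
    - [[0,0,-0.275],[0,0,0]]
    - [[0,0,-0.275],[0,0,0]]

```text
time: 9.2
tool_pos: [0.4771, -0.1518, 0.0756]
tcp_rot: [-1.571, 0.051, -0.054]
wrist_force: [-0.2, -0.1, -1.8]
width: 0.712
```

```bash
python3 - <<'E'
from h import *
import pickle
s=bot.read_state(); snap('wrist','w6');pickle.dump(s,open('pics/w6.pkl','wb'))
snap('scene','c6');snap('side','s6')
M=Rr.from_rotvec(s['tcp_rot']).as_matrix()
print(s['time'],s['tool_pos'],s['wrist_force'],s['width'],np.degrees(np.arctan2(M[1,0],M[0,0])))
a=cv2.imread('pics/c6.png')[190:340,80:280];b=cv2.imread('pics/s6.png')[130:280,290:490]
cv2.imwrite('pics/m6.png',np.hstack([cv2.resize(a,(400,300)),cv2.resize(b,(400,300))]))
E
```

```text
9.2 [ 0.47709399 -0.1517869   0.07561143] [-0.23514906 -0.07350493 -1.83747619] 0.712410805234347 -3.8205876186969934
```

View pics/w6.png

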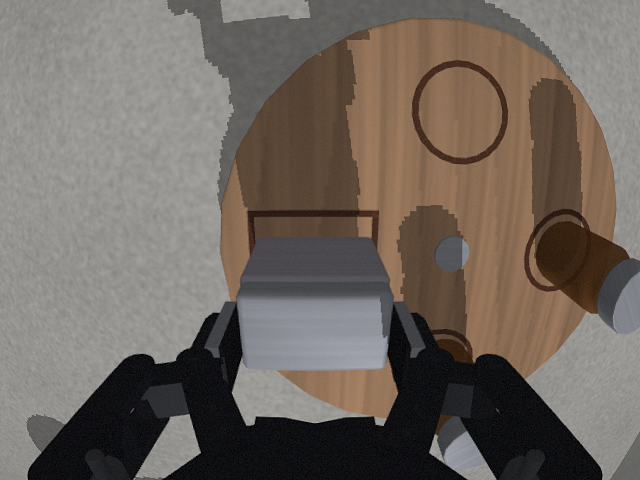

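View pics/m6.png

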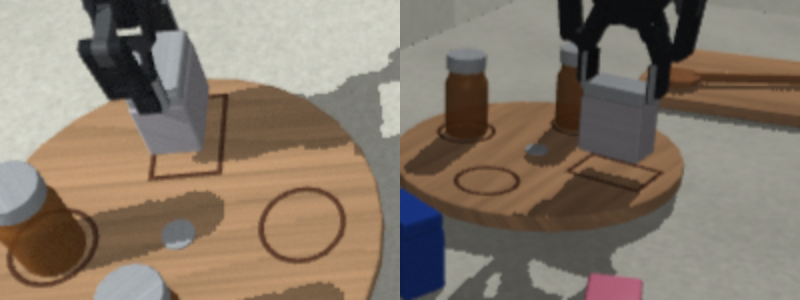

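```bash
python3 - <<'E'
from h import *
import pickle
s=pickle.load(open('pics/w6.pkl','rb'))
M=Rr.from_rotvec(s['tcp_rot']).as_matrix()
im=np.load('pics/w6.npz')['im'];g=im.astype(int).sum(2)
print('col315 rows205-245',g[205:245,310:320].mean(1).round().astype(int))
print('row225 240-265',g[222:230,240:268].mean(0).astype(int),'365-385',g[222:230,365:385].mean(0).astype(int))
print('row245',g[243:247,238:262].mean(0).astype(int),g[243:247,372:396].mean(0).astype(int))
o=np.array([.476,-.150,0])
def loc(uv,z): return (((wpts(s,uv,z)-s['tool_pos'])@M)*1000).round(1)
print('line',loc([[250,213],[315,213],[378,213]],.028))
print('tinbottom',loc([[257,239],[316,239],[375,239]],s['tool_pos'][2]-.0255))
print('sides of outline',loc([[252,226],[376,226]],.028))
E
```

```text
col315 rows205-245 [219 216 220 219 197 130  86  95  91  93  91 119 222 220 222 221 222 221
 219 216 215 216 214 216 216 214 216 216 214 218 216 215 221 220 218 222
 226 226 225 227]
row225 240-265 [342 345 346 350 353 354 360 295 181 140 131 111  93  94 171 212 212 209
 210 207 207 207 206 203 202 204 201 200] 365-385 [368 374 377 375 378 381 329 178 140 143 145 149 139 245 313 323 319 328
 337 348]
row245 [337 342 340 342 348 349 348 355 355 360 306 198 135 144 144 147 144 202
 218 218 226 224 224 224] [222 221 192 153 141 253 316 326 321 330 343 352 356 363 362 365 366 368
 363 370 370 374 370 374]
line [[-39.3  47.5  27.8]
 [  0.1  47.6  27.6]
 [ 38.3  47.7  27.8]]
tinbottom [[-32.1  25.4  18.5]
 [  0.7  25.5  18.4]
 [ 33.4  25.6  18.4]]
sides of outline [[-38.4  47.5  19.6]
 [ 37.4  47.7  19.5]]
```

Offsets are small: the tin is about 1 mm too far out in +x and about 2 mm short in +y. I correct these while lowering to about 3 mm above.

play_rows:
  motion:
    - [[-0.0025,0.004,0],[0,0,0]]
    - [[-0.0025,0.004,-0.012],[0,0,0]]
    - [[-0.0025,0.004,-0.026],[0,0,0]]
    - [[-0.0025,0.004,-0.038],[0,0,0]]
    - [[-0.0025,0.004,-0.045],[0,0,0]]
    - [[-0.0025,0.004,-0.045],[0,0,0]]
    - [[-0.0025,0.004,-0.045],[0,0,0]]
    - [[-0.0025,0.004,-0.045],[0,0,0]]

```text
time: 10.35
tool_pos: [0.4754, -0.15, 0.0568]
tcp_rot: [-1.57, 0.052, -0.053]
wrist_force: [-0.4, -0.1, -2.5]
width: 0.715
```

```bash
python3 - <<'E'
from h import *
import pickle
F=[];Z=[]
s=bot.read_state(); snap('wrist','w7');pickle.dump(s,open('pics/w7.pkl','wb'))
F.append(s['wrist_force']);Z.append(s['tool_pos'])
snap('side','s7');s=bot.read_state();F.append(s['wrist_force']);Z.append(s['tool_pos'])
print(s['time'],np.round(F,2),np.round(Z,4))
a=cv2.imread('pics/w7.png')[180:400,190:440];b=cv2.imread('pics/s7.png')[150:260,340:465]
cv2.imwrite('pics/m7.png',np.hstack([cv2.resize(a,(400,352)),cv2.resize(b,(400,352))]))
E
```

```text
10.45 [[-0.44 -0.14 -2.47]
 [ 0.21 -0.15 -1.53]] [[ 0.4754 -0.15    0.0568]
 [ 0.4753 -0.1499  0.0568]]
```

View pics/m7.png

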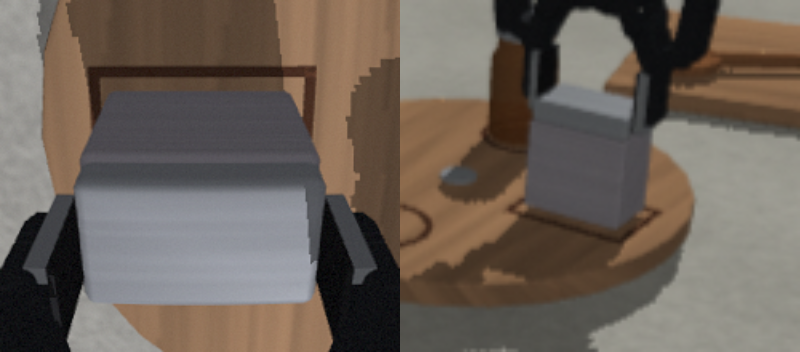

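The tin is centred between the outline's sides and parallel to it, with a gap of a few mm. Creeping down.

play_rows:
  motion:
    - [[0,0,-0.00125],[0,0,0]]
    - [[0,0,-0.0025],[0,0,0]]
    - [[0,0,-0.00375],[0,0,0]]
    - [[0,0,-0.005],[0,0,0]]
    - [[0,0,-0.005],[0,0,0]]
    - [[0,0,-0.005],[0,0,0]]

```text
time: 11.2
tool_pos: [0.4752, -0.1499, 0.0546]
tcp_rot: [-1.57, 0.052, -0.052]
wrist_force: [-0.5, 0.1, -0.4]
width: 0.716
```

play_rows:
  motion:
    - [[0,0,-0.00125],[0,0,0]]
    - [[0,0,-0.00125],[0,0,0]]
    - [[0,0,-0.00125],[0,0,0]]

```text
time: 11.58
tool_pos: [0.4751, -0.1499, 0.0541]
tcp_rot: [-1.57, 0.052, -0.052]
wrist_force: [-0.3, -0.1, -1.6]
width: 0.715
```

play_rows:
  motion:
    - [[0,0,-0.00125],[0,0,0]]
    - [[0,0,-0.00125],[0,0,0]]
    - [[0,0,-0.00125],[0,0,0]]

```text
time: 11.95
tool_pos: [0.4752, -0.15, 0.0539]
tcp_rot: [-1.57, 0.052, -0.053]
wrist_force: [-1.3, 0.5, 1.1]
width: 0.71
```

```bash
python3 - <<'E'
from h import *
F=[]
for i in range(3):
    s=bot.read_state();F.append(s['wrist_force'])
    if i==0: snap('wrist','w8')
    if i==1: snap('side','s8')
print(s['time'],np.round(F,2),s['tool_pos'])
a=cv2.imread('pics/w8.png')[180:400,190:440];b=cv2.imread('pics/s8.png')[150:260,340:465]
cv2.imwrite('pics/m8.png',np.hstack([cv2.resize(a,(400,352)),cv2.resize(b,(400,352))]))
E
```

```text
12.05 [[-1.33  0.53  1.13]
 [-1.5   0.5   2.52]
 [-1.14  0.15  3.11]] [ 0.47524977 -0.14994664  0.05388391]
```

View pics/m8.png

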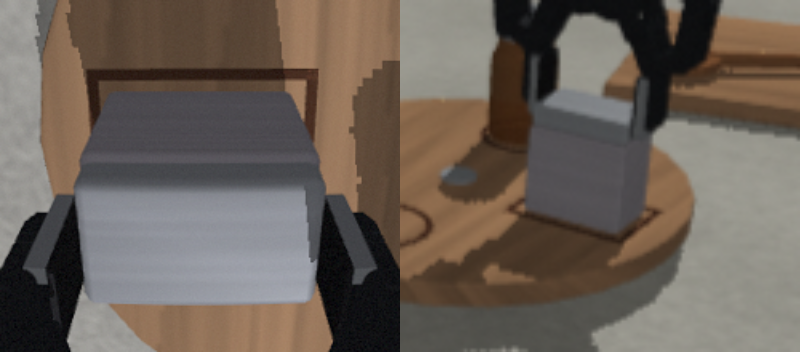

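The force went from -2 N to about +3 N, so the tin is on the table. Releasing in steps.

play_rows:
  motion:
    - [[0,0,0],[0,0,0]]
    - [[0,0,0],[0,0,0]]
  squeeze: 20

```text
time: 12.3
tool_pos: [0.4753, -0.1499, 0.0539]
tcp_rot: [-1.57, 0.052, -0.053]
wrist_force: [-1.9, 0.4, 4.6]
width: 0.715
```

play_rows:
  motion:
    - [[0,0,0],[0,0,0]]
    - [[0,0,0],[0,0,0]]
  gripper: 0.2

```text
time: 12.55
tool_pos: [0.4752, -0.1498, 0.0533]
tcp_rot: [-1.57, 0.052, -0.053]
wrist_force: [0.2, 0.3, -0.5]
width: 0.8
```

play_rows:
  motion:
    - [[0,0,0],[0,0,0]]
    - [[0,0,0],[0,0,0]]
    - [[0,0,0],[0,0,0]]
  gripper: 0

```text
time: 12.92
tool_pos: [0.4751, -0.1499, 0.0535]
tcp_rot: [-1.57, 0.053, -0.052]
wrist_force: [-0.5, -0.3, -0.3]
width: 0.998
```

```bash
python3 - <<'E'
from h import *
import pickle
s=bot.read_state();pickle.dump(s,open('pics/w9.pkl','wb'));snap('wrist','w9');snap('side','s9')
print(s['time'],s['wrist_force'],s['tool_pos'],s['width'])
a=cv2.imread('pics/w9.png')[180:400,190:440];b=cv2.imread('pics/s9.png')[150:260,340:465]
cv2.imwrite('pics/m9.png',np.hstack([cv2.resize(a,(400,352)),cv2.resize(b,(400,352))]))
E
```

```text
12.925 [-0.52418989 -0.33117722 -0.32155546] [ 0.47512464 -0.14985732  0.05350069] 0.9980030816080835
```

View pics/m9.png

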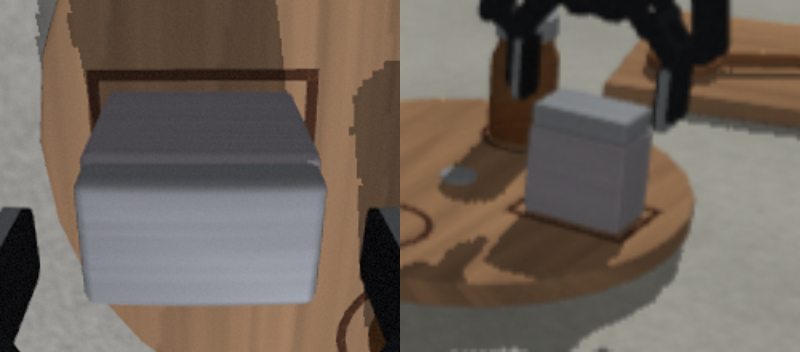

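Released, and nothing moved. Going straight up, gently.

play_rows:
  motion:
    - [[0,0,0.02],[0,0,0]]
    - [[0,0,0.06],[0,0,0]]
    - [[0,0,0.12],[0,0,0]]
    - [[0,0,0.22],[0,0,0]]
    - [[0,0,0.34],[0,0,0]]
    - [[0,0,0.46],[0,0,0]]
    - [[0,0,0.53],[0,0,0]]
    - [[0,0,0.53],[0,0,0]]
    - [[0,0,0.53],[0,0,0]]

```text
time: 14.15
tool_pos: [0.4746, -0.1497, 0.2652]
tcp_rot: [-1.57, 0.053, -0.052]
wrist_force: [-0.2, -0.4, 0.2]
width: 1.003
```

```bash
python3 - <<'E'
from h import *
import pickle
s=bot.read_state();snap('wrist','w10')
z=np.load('pics/w10.npz');im,d=z['im'],z['d']
c=cams.calibration('wrist');K=c['mtx'];T=c['tool_from_camera']
v,u=np.mgrid[130:290,240:400];uv=np.c_[u.ravel(),v.ravel()]
a=(uv-K[:2,2])/K[0,0];th=np.linalg.norm(a,axis=1)+1e-12
r=np.c_[a*(np.tan(th)/th)[:,None],np.ones(len(a))]*d[v.ravel(),u.ravel()][:,None]
M=Rr.from_rotvec(s['tcp_rot']).as_matrix()
P=(r@T[:3,:3].T+T[:3,3])@M.T+s['tool_pos'];k=abs(P[:,2]-.098)<.006
print(s['time'],s['tool_pos'],P[k,2].mean(),cv2.minAreaRect((P[k,:2]*1000).astype(np.float32)))
hub0=[.56637,-.15584];print('hub/jars visible in image')
a0=cv2.imread('pics/w1.png');a=cv2.imread('pics/w10.png')
snap('scene','c10');c0=cv2.imread('pics/scene0.png')[200:420,50:290];c1=cv2.imread('pics/c10.png')[200:420,50:290]
cv2.imwrite('pics/m10.png',np.vstack([cv2.resize(np.hstack([a0,a]),(800,300)),cv2.resize(np.hstack([c0,c1]),(654,300)).copy() if 0 else cv2.copyMakeBorder(cv2.resize(np.hstack([c0,c1]),(654,300)),0,0,0,146,0)]))
cv2.imwrite('pics/c10crop.png',cv2.resize(a[150:270,240:400],(800,600),interpolation=2))
E
```

```text
14.15 [ 0.47464776 -0.1496911   0.26519683] 0.09732686551092552 ((505.73980712890625, -171.32858276367188), (61.58576965332031, 145.25450134277344), 53.62385940551758)
hub/jars visible in image
```

View pics/m10.png

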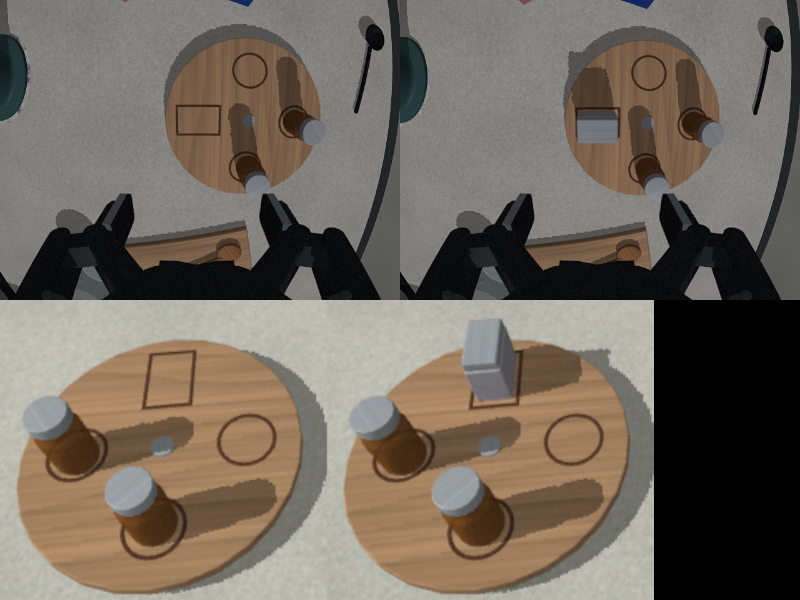

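View pics/c10crop.png

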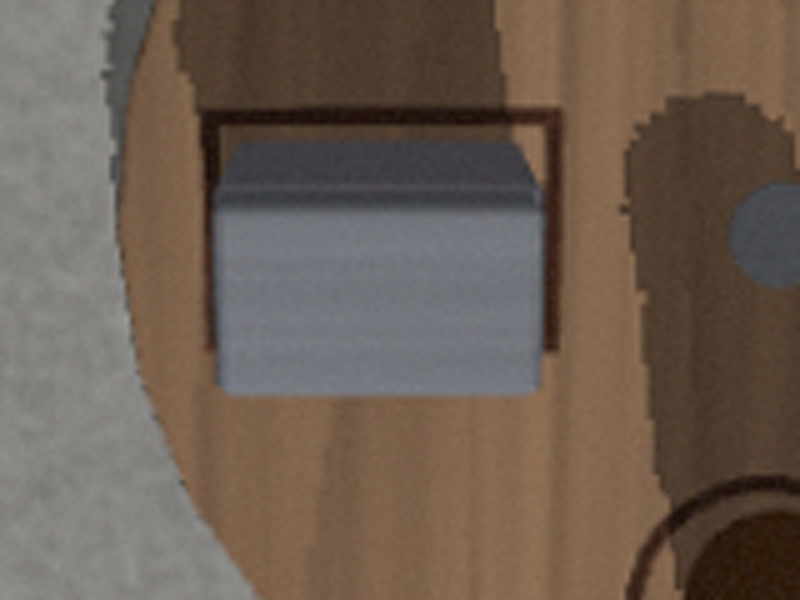

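```bash
python3 - <<'E'
from h import *
s=bot.read_state();z=np.load('pics/w10.npz');im,d=z['im'],z['d']
c=cams.calibration('wrist');K=c['mtx'];T=c['tool_from_camera']
v,u=np.mgrid[150:250,260:365];uv=np.c_[u.ravel(),v.ravel()]
a=(uv-K[:2,2])/K[0,0];th=np.linalg.norm(a,axis=1)+1e-12
r=np.c_[a*(np.tan(th)/th)[:,None],np.ones(len(a))]*d[v.ravel(),u.ravel()][:,None]
M=Rr.from_rotvec(s['tcp_rot']).as_matrix()
P=(r@T[:3,:3].T+T[:3,3])@M.T+s['tool_pos'];k=abs(P[:,2]-.098)<.006
print(P[k,2].mean(),P[k,2].std(),cv2.minAreaRect((P[k,:2]*1000).astype(np.float32)))
print('outline corners now',wpts(s,[[282,172],[352,172]],.028)*1000)
# turntable rotation: image registration scene0 vs c10 on jars region
g0=cv2.cvtColor(cv2.imread('pics/scene0.png'),6)[290:410,70:270];g1=cv2.cvtColor(cv2.imread('pics/c10.png'),6)[290:410,70:270]
print(cv2.findTransformECC(g0,g1,np.eye(2,3,dtype=np.float32),cv2.MOTION_EUCLIDEAN))
E
```

```text
0.09604135854500778 0.0009403720927453102 ((473.91949462890625, -148.44815063476562), (38.05635452270508, 61.300682067871094), 86.29122924804688)
outline corners now [[ 439.21461692 -120.2521026    28.        ]
 [ 515.79005182 -125.29128443   28.        ]]
(0.9984699829218208, array([[ 0.9999991 ,  0.00134795,  0.00715867],
       [-0.00134795,  0.9999991 ,  0.12980737]], dtype=float32))
```

```bash
python3 -c "
from workcell import bot
print(bot.finish_job(), bot.read_state()['time'])"
```

```text
the job is handed in; nothing more can be done
the job is handed in; nothing more can be done
```

The grey rectangular tin now stands upright inside the outline on the turntable, long side along the outline's long side. I handed the job in at about 14.2 s on the robot's clock.

I gripped the tin across its 64 mm side so that the jaws lay radially over the turntable. I lowered it until the wrist force changed from about -2 N to about +3 N, which showed contact, then opened the gripper in steps and backed straight up.

Last checks:
- **Placement:** the tin's centre measured about 2 mm off the outline's centre on each axis, with about 8 mm to spare. Its yaw matches the outline's to about 0.1°. The top is level, at z≈96–97 mm against an expected 98.
- **Turntable:** comparing the scene pictures from before and after gives about 0.001 rad of turn, close to the noise of the method, and the jars look unmoved.
- **Disagreement:** my wrist and scene cameras differed by about 3 mm in y for the outline, so I placed the tin by the wrist view of tin and outline together.
- **Failed check:** my first final measurement of the tin included part of a jar, and I repeated it without the jar.

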